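Feel along the new lid edging and hook the tool well

ROBOT

A 6-joint arm with a two-finger parallel gripper is mounted at the origin on the work surface. World frame = base frame: x ahead of the robot, y to its left, z up, the work surface at z = 0. Lengths are in m, angles in degrees, forces in N, time in s.
With the tool pointing down it reaches from about 0.35 to 0.875 m from the base axis. Payload 4.2 kg.
Tool frame: the origin (TCP) lies midway between the tips of the shut fingers; the grasp point (between the pads) lies 19 mm behind it; x points along the fingers, y is the direction in which the jaws open and shut, and the axes are right-handed (so a half turn about x gives the same grasp; the last joint's range is limited). The gripper opens to 87 mm and grips with 3 to 60 N. Pads are 19 mm wide; open, the fingers measure 117 mm over their backs; the gripper's body (75 mm by 190 mm) begins 51 mm behind the grasp point.
Start: joints at [91.822, 22.042, 0.453, 0, -68.411, -14.817], TCP at [0.141, 0.609, 0.223] pointing down, gripper open.
Joint ranges: [-179.83, 179.83], [-69.29, 118.12], [-61.27, 80.66], [-181.25, 117.63], [-171.15, -9.14], [-177.46, 177.46]. Speed limits (degrees/s): [159.86, 159.86, 180, 180, 180, 180].

INTERFACE

Orientations are given as a 3x3 rotation matrix whose columns are the frame's x, y, z axes.
In Python, from station import r gives the robot as it stands.
- The arm moves only by the tool play_rows, never from a script. Its argument "plan" is a list that holds one entry, the list of rows, each a list of 6 numbers: the shift along the tool's x, y, z in cm, then the turn, a rotation vector about the tool's x, y, z in units of 10 degrees (1.0 is 10 degrees). A call has 1 to 5 rows; each row is the pose to reach, as a shift and turn from the pose commanded when the call began, along the tool's axes at that moment; what a row does not reach only later rows make up. A row lasts 1/8 s, in which the tool goes at most 62.5 mm and 10.7 degrees, less where a joint would pass 70% of its speed; a pose out of reach is approached as far as the arm can. A call with a gripper value outside its range is refused whole. "hand" is the opening, from 0 (shut) to 1 (fully open), set as the call begins (left out, the last holds). The fingers move at their own pace and stop on an object; the grip force is fixed at half the most. Time passes only in rows, so rows that repeat a pose let the fingers close. It gives the time, the measured TCP pose, the force and the opening at its end, in the units of the state.
- r.sense(): the state, without advancing time (a new reading comes with each control period).
- r.capture(name): name is "side" or "top"; returns (picture, depth): 400x640x3 uint8, blue, green, red; 400x640 float32, m along the optical axis (not along the pixel's ray), 0 where there is no reading.
- r.get_calibration(name): a dict with "vfov" (degrees; the focal length in pixels is half the picture's height over the tangent of half this angle, whatever the lens; pixels are square), "cx", "cy" (the principal point, pixels), "distortion" ([k1, k2, p1, p2, k3] as OpenCV has them; the pictures are not rectified), "rvec" (rotation vector, rad) and "tvec" (3), from world to camera coordinates, as OpenCV has them. Camera axes: x right, y down, z forward; pixel columns grow to the right and rows downward; lengths in m; the calibration is good to about 2 mm. A picture is of the moment at which its call begins. get_calibration takes no time and is no camera call.
- r.finish_job(): hands the job in, once; it reports no verdict.
The state is a dict: "time_s": time; "joints": joint angles; "joint_velocities": joint speeds; "effort": joint torques, N m; "tcp_pos": TCP position; "ee_rot": TCP orientation; "wrist_force": force on the tool from outside, world axes, zero at the start; "moment": the same for the moment, N m; "gripper_width": opening from 0.0 (shut) to 1.0 (fully open).
Only numpy, scipy, OpenCV 4.12 (cv2) and the standard library are available. Lean on these libraries where they do the work, as an engineer would, in place of code of your own. Each camera call takes 0.05 s, during which the arm holds its last target.

TASK

The lid of the tool well has just had a brass edging strip pinned along its front edge: run your fingertips lightly along the top of the strip, from its left end all the way to its right end beside the hook, to feel for any pin left proud. Press so lightly that you do not strain the lid on its rubber bumpers. Then push the brass hook round by its little knob with your fingertips until it is fully home against the stud on the lid; pinch or lift nothing, leave the lid shut and the tools on the bench where they lie.

Things in the scene. Friction and masses are not known exactly. Their poses are not given: they have to be found in the camera images.
- well: The tool well: a dark wooden case fixed to the bench, 250 mm deep (x), 400 mm wide (y), 58 mm high, with a light maple lid set into its top. Origin at the centre of its underside, on the bench; its x axis points away from the robot's side (front to back), y to the left, z up. It may stand turned by up to about 0.3 rad.
- edging: The brass strip along the lid's front edge, 270 mm long (y), 16 mm wide; flat top 64 mm above the bench, 2 mm above the lid, 6 mm above the wooden front rail (which begins 9 mm before its centre line). Seven flush pins mark the centre line. Origin: middle of the top; axes as the well's. The lid's bumpers make it give about 1 mm per 2 N, alike along its length, and spring back.
- strip_left (a point): The left (+y) end of the strip's top face, on its centre line: where the stroke begins.
- strip_right (a point): The right (-y) end of the strip's top face, on its centre line, beside the hook: where the stroke ends.
- lid (a joint): Angle of the lid (rad) about its hinge at the well's back: 0 as it lies shut on its bumpers, growing as it is lifted.
- hook (a joint): Angle of the flat brass hook about an upright pivot on the well's right rail (well frame x -0.040, y -0.165). 0: it points to the well's front; growing, it swings clockwise seen from above, over the lid; 1.55: it points to the well's left, stopped at the stud. Starts at 0 to 0.3; light friction (0.6 N at the knob), stays where left. 9 mm wide, 77 mm long, flat top 70 mm above the bench.
- knob_mid (a point): The middle of the small turned brass knob that stands upright on the hook 50 mm from its pivot: 10 mm in diameter, 16 mm high, from 70 to 86 mm above the bench; this point is at 78 mm.
- hook_knob: The same knob; origin at the centre of its foot, on top of the hook.
- stud (a point): The round-headed brass stud on the lid that the hook swings up to: head 12 mm in diameter, top 74.5 mm above the bench; this point is at 70 mm. With the hook home, the knob's centre is 12 mm to the right of the stud and 7 mm in front of it (well's directions).
- hammer: Bystander: small brass-headed hammer lying on the bench before the well, 155 mm long, head 68 mm across, 18 mm high. Origin under the middle of its length.
- pen: Bystander: green celluloid lever-filler pen lying before the well, 132 mm long, 13 mm thick. Origin under its middle.
- mandrel: Bystander: tapered maple mandrel standing upright to the left of the well, 100 mm tall, foot 38 mm across. Origin at the centre of its foot.
- folder: Bystander: flat bone folder lying to the right of the well, about 148 mm long, 22 mm wide, 5 mm thick. Origin under its middle.

How it is judged:
By the outcome, as a careful person would: the job done as asked, in the order asked, and still so for the second after the job is handed in, with the robot touching nothing.
It also fails if it takes over 58 s, if anything falls off the work surface, if the arm or the gripper's body presses on something with over 40 N, if the wrist force passes 120 N, or if a joint passes its speed limit or range.

## Working session

There is one attempt and no reset: what is moved stays moved. The work goes in short steps, Python scripts to look and compute and a tool call to move; the robot and the scene stay as the last step left them, time stands still between calls to the robot, and variables do not carry over. Pictures are saved under pics/ and viewed, and the job is handed in when it is done.

Besides the shell and the picture viewer there is one more tool, called after "Call:" as name(argument=value, ...) on one line, values as JSON. play_rows: Moves the arm, as the interface text tells. Its arguments: {"type":"object","properties":{"plan":{"type":"array","items":{"type":"array","items":{"type":"array","items":{"type":"number"}}}},"hand":{"type":"number"}},"required":["plan"]}

```bash
ls; mkdir -p pics; python3 - <<'E'
from station import r
import cv2,pickle
s=r.sense();print(s)
for n in("side","top"):
    c=r.get_calibration(n);print(n,c)
    p,d=r.capture(n);cv2.imwrite(f"pics/{n}0.png",p);pickle.dump((p,d,c),open(f"{n}0.pkl","wb"))
E
```

```text
pics
{'time_s': 0.0, 'joints': array([ 9.18226743e+01,  2.20935688e+01,  3.77768514e-01, -2.92559960e-02,
       -6.84105397e+01, -1.48162926e+01]), 'joint_velocities': array([ 0.03203392, -0.00319874,  0.01405723,  0.03612812,  0.10441562,
        0.01381848]), 'effort': array([ 1.88375279e-04, -3.90665781e+01,  1.87400866e+01,  4.21971425e+00,
        1.09575258e-02, -1.93143769e-04]), 'tcp_pos': array([0.14037447, 0.6084021 , 0.2214156 ]), 'ee_rot': array([[-4.04417737e-04, -2.25025648e-01, -9.74352756e-01],
       [-2.21898829e-03, -9.74350235e-01,  2.25025987e-01],
       [-9.99997456e-01,  2.25308186e-03, -1.05284761e-04]]), 'wrist_force': array([ 0.08919736, -0.08522889, -0.48450438]), 'moment': array([0.0091103 , 0.00118241, 0.03253214]), 'gripper_width': 1.001037853947984}
side {'vfov': 49.84407011845739, 'cx': 317.5876786624796, 'cy': 195.54816941613316, 'distortion': array([-0.01893193,  0.        ,  0.        ,  0.        ,  0.        ]), 'rvec': array([ 0.6998267 , -2.56846501,  1.21378324]), 'tvec': array([0.50570661, 0.2279668 , 0.83929125])}
top {'vfov': 57.13322943717635, 'cx': 315.9148568782794, 'cy': 196.70222222792356, 'distortion': array([-0.02374198,  0.        ,  0.        ,  0.        ,  0.        ]), 'rvec': array([ 2.12763958, -2.10648169,  0.18385518]), 'tvec': array([0.03788844, 0.5513963 , 0.82916192])}
```

View pics/top0.png

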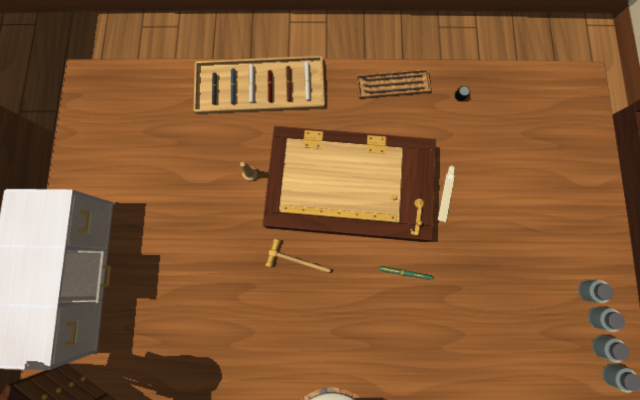

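View pics/side0.png

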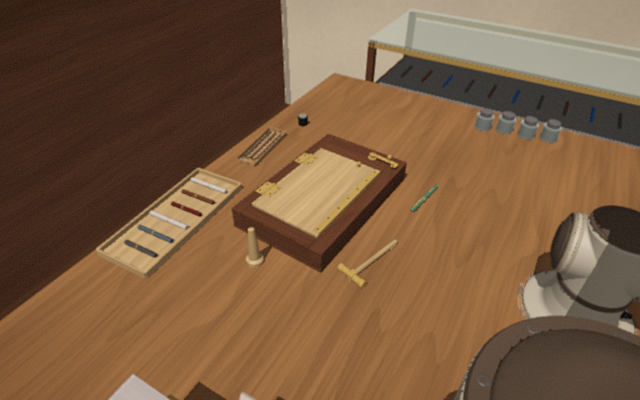

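The top view shows the well with its corners near (275,128), (440,140), (433,240) and (265,228). The strip runs from about (280,209) to (399,218). The hook pivot is near (419,203), with the hook pointing to the front, and the stud is near (394,197). I'll zoom in and measure.

```bash
cat > h.py <<'E'
import cv2,numpy as np,pickle
def K(c,h=400):
    f=h/2/np.tan(np.radians(c["vfov"]/2));return np.array([[f,0,c["cx"]],[0,f,c["cy"]],[0,0,1.]])
def ray(c,uv):
    R=cv2.Rodrigues(c["rvec"])[0]
    n=cv2.undistortPoints(np.array(uv,float).reshape(-1,1,2),K(c),c["distortion"]).reshape(-1,2)
    d=np.c_[n,np.ones(len(n))]@R; o=-R.T@c["tvec"]; return o,d
def onz(c,uv,z):
    o,d=ray(c,uv); return o+d*((z-o[2])/d[:,2])[:,None]
def proj(c,P): return cv2.projectPoints(np.array(P,float).reshape(-1,1,3),c["rvec"],c["tvec"],K(c),c["distortion"])[0].reshape(-1,2)
def load(n): return pickle.load(open(n+".pkl","rb"))
E
python3 - <<'E'
from h import *
p,d,c=load("top0")
x0,y0,x1,y1=255,120,455,250
cv2.imwrite("pics/topz.png",cv2.resize(p[y0:y1,x0:x1],None,fx=4,fy=4,interpolation=cv2.INTER_CUBIC))
cv2.imwrite("pics/topz2.png",cv2.resize(p[180:250,375:455],None,fx=10,fy=8,interpolation=cv2.INTER_NEAREST))
p,d,c2=load("side0")
cv2.imwrite("pics/sidez.png",cv2.resize(p[130:270,225:415],None,fx=4,fy=4,interpolation=cv2.INTER_CUBIC))
E
```

```text
(no output)
```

View pics/topz.png

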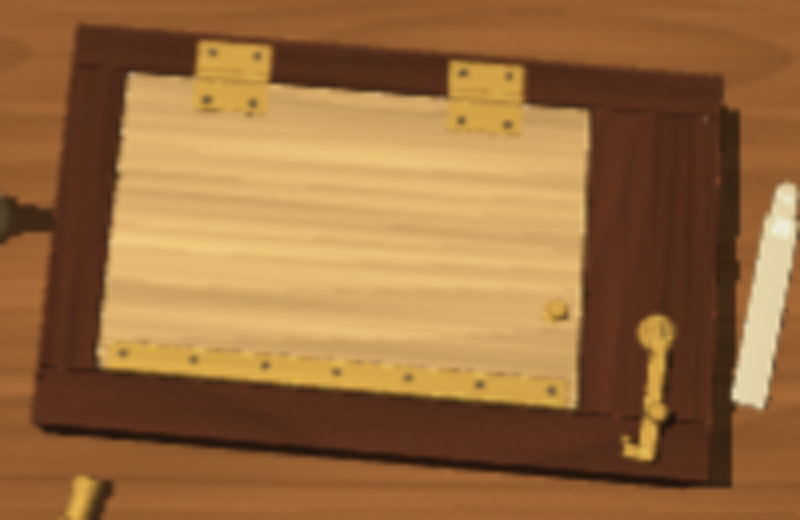

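View pics/sidez.png

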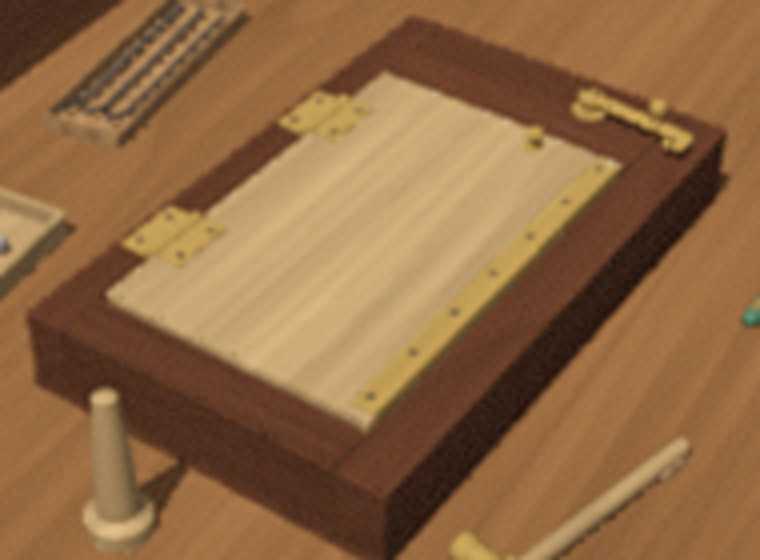

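View pics/topz2.png

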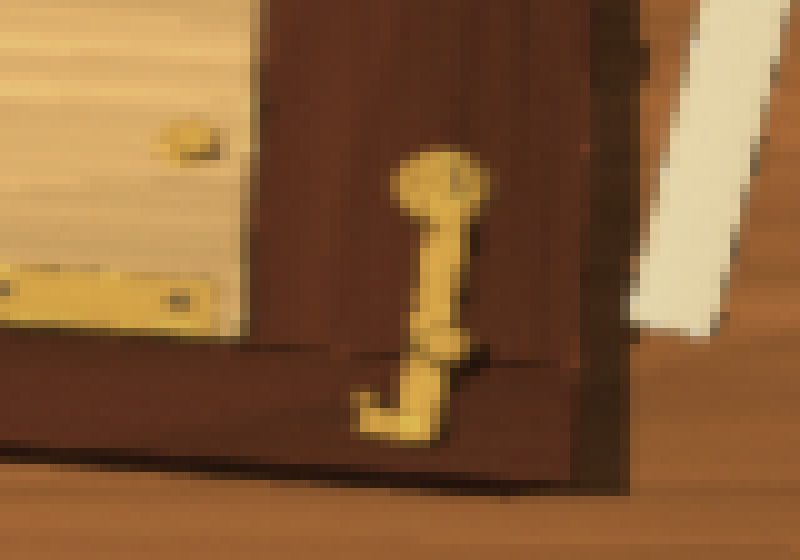

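```bash
cat > m.py <<'E'
from h import *
P={}
approx={"top":[((123,353),(552,391)),255,120,4],"side":[((370,397),(600,169)),225,130,4]}
for n in("top","side"):
    p,d,c=load(n+"0"); (a,b),x0,y0,s=approx[n]
    a=np.array(a)/s+[x0,y0]-.5+.5/s; b=np.array(b)/s+[x0,y0]-.5+.5/s
    g=cv2.cvtColor(p,cv2.COLOR_BGR2GRAY).astype(float)
    # approx evenly spaced in the world
    A,B=onz(c,[a,b],.064); W=[A+(B-A)*i/6 for i in range(7)]
    out=[]
    for q in proj(c,W):
        u,v=np.round(q).astype(int)
        best=None
        r=g[v-2:v+3,u-2:u+3]; w=np.clip(np.percentile(r,60)-r,0,None)
        # suppress non-pin dark: gaussian window
        yy,xx=np.mgrid[v-2:v+3,u-2:u+3]; w=w*np.exp(-((xx-q[0])**2+(yy-q[1])**2)/2/1.2**2)
        out.append([(w*xx).sum()/w.sum(),(w*yy).sum()/w.sum()])
    out=np.array(out); X=onz(c,out,.064); P[n]=X
    print(n,np.round(out,1).tolist()); print(np.round(X*1000,1)); 
    dd=np.diff(X[:,:2],axis=0); print("spacing",np.round(np.hypot(*dd.T)*1000,1),"yaw",np.degrees(np.arctan2((X[0]-X[-1])[0],-(X[0]-X[-1])[1]))) 
    m=X.mean(0); print("mean",m)
E
python3 m.py
python3 - <<'E'
from h import *
p,d,c=load("top0");p2,d2,c2=load("side0")
cr=lambda c,x,y,s:np.array([x,y])
t=lambda pts:np.array(pts,float)/4+[255,120]-.375
s=lambda pts:np.array(pts,float)/4+[225,130]-.375
for nm,z,a,b in [("corn",.058,[(79,27),(722,77),(34,425),(708,482)],[(32,318),(412,18),(388,500),(722,135)]),("stripL/R low",.064,[(100,356),(569,394)],[(358,410),(616,168)]),("stud",.0745,[(556,308)],[(535,130)]),("pivot",.070,[(656,332)],[(586,104)]),("knobtop",.086,[(656,408)],[(658,102)]),("hooktip",.070,[(643,458)],[(682,145)])]:
    print(nm); print(np.round(onz(c,t(a),z)*1000)[:,:2].tolist(),np.round(onz(c2,s(b),z)*1000)[:,:2].tolist())
E
```

```text
top [[285.4, 207.8], [303.0, 209.4], [320.9, 210.8], [338.7, 212.6], [356.7, 214.0], [374.5, 215.7], [392.5, 217.3]]
[[ 521.5  114.9   64. ]
 [ 518.    73.2   64. ]
 [ 515.    31.2   64. ]
 [ 511.3  -10.7   64. ]
 [ 508.3  -52.7   64. ]
 [ 504.6  -94.4   64. ]
 [ 501.4 -136.3   64. ]]
spacing [41.8 42.2 42.  42.1 41.9 42.1] yaw 175.425437673029
mean [ 0.51143957 -0.01068452  0.064     ]
side [[317.1, 228.6], [327.9, 217.7], [338.2, 207.6], [347.9, 197.8], [357.2, 188.7], [366.1, 180.0], [374.4, 171.8]]
[[ 520.9  113.8   64. ]
 [ 517.9   71.8   64. ]
 [ 514.4   30.2   64. ]
 [ 511.4  -11.9   64. ]
 [ 507.9  -53.8   64. ]
 [ 504.   -95.6   64. ]
 [ 500.7 -137.4   64. ]]
spacing [42.1 41.8 42.2 42.  42.  41.9] yaw 175.39954311106445
mean [ 0.51101727 -0.01183696  0.064     ]
corn
[[726.0, 148.0], [697.0, -247.0], [479.0, 167.0], [449.0, -227.0]] [[721.0, 152.0], [694.0, -242.0], [478.0, 169.0], [450.0, -220.0]]
stripL/R low
[[519.0, 128.0], [499.0, -146.0]] [[521.0, 126.0], [492.0, -143.0]]
stud
[[549.0, -138.0]] [[548.0, -141.0]]
pivot
[[536.0, -197.0]] [[535.0, -190.0]]
knobtop
[[489.0, -191.0]] [[487.0, -194.0]]
hooktip
[[462.0, -187.0]] [[463.0, -180.0]]
```

The pins are spaced 42 mm apart in both views, and the strip centre agrees to 1 mm. The stud, pivot and knob positions also fit the given geometry. Next is a helper that turns world targets into move numbers.

```bash
cat > g.py <<'E'
import sys,numpy as np
from scipy.spatial.transform import Rotation as Ro
from station import r
# usage g.py x y z  tooly_angle_deg (world dir of tool y)
s=r.sense();R=s["ee_rot"];p=s["tcp_pos"]
print("t",round(s["time_s"],2),"tcp",np.round(p,4),"F",np.round(s["wrist_force"],2),"tool-y ang",np.round(np.degrees(np.arctan2(R[1,1],R[0,1])),2),"w",round(s["gripper_width"],3))
if len(sys.argv)>3:
    x,y,z,a=map(float,sys.argv[1:5]);a=np.radians(a)
    T=np.c_[[0,0,-1],[np.cos(a),np.sin(a),0],np.cross([0,0,-1],[np.cos(a),np.sin(a),0])]
    print("shift cm",np.round(R.T@(np.array([x,y,z])-p)*100,2),"rot",np.round(Ro.from_matrix(R.T@T).as_rotvec(degrees=True)/10,2))
E
python3 -c "
import numpy as np;print(np.degrees(np.arctan2(-.9968,-.08)))"
python3 g.py .522 .1235 .12 -94.59
```

```text
-94.58854219215462
t 0.1 tcp [0.1404 0.6085 0.2216] F [-0.49 -0.85  1.01] tool-y ang -103.0 w 0.998
shift cm [ 10.24  38.65 -48.09] rot [-0.84  0.   -0.01]
```

Call:
play_rows(plan=[[[0.5,4,-5,-0.2,0,0],[1,8,-10,-0.4,0,0],[2,12,-15,-0.6,0,0],[3,16,-20,-0.8,0,0],[4,20,-25,-0.84,0,0]]], hand=0)

```text
time_s: 0.72
tcp_pos: [0.3335, 0.3641, 0.1837]
ee_rot: [[-0.0, -0.079, -0.997], [-0.0, -0.997, 0.079], [-1.0, 0.0, 0.0]]
wrist_force: [0.6, -0.5, 0.0]
gripper_width: 0.52
```

```bash
python3 g.py .522 .1235 .12 -94.59
```

```text
t 0.72 tcp [0.3335 0.3641 0.1837] F [ 0.56 -0.48  0.04] tool-y ang -94.54 w 0.52
shift cm [  6.38  22.49 -20.69] rot [ 0.01  0.   -0.  ]
```

Call:
play_rows(plan=[[[1.3,4.5,-4.1,0,0,0],[2.6,9,-8.2,0,0,0],[3.9,13.5,-12.3,0,0,0],[5.2,18,-16.4,0,0,0],[6.4,22.5,-20.7,0,0,0]]])

```text
time_s: 1.35
tcp_pos: [0.5213, 0.124, 0.1197]
ee_rot: [[-0.0, -0.08, -0.997], [-0.0, -0.997, 0.08], [-1.0, 0.0, 0.0]]
wrist_force: [0.5, 0.0, 0.6]
gripper_width: 0.019
```

Call:
play_rows(plan=[[[0,0,0,0,0,0],[0,0,0,0,0,0]]])

```text
time_s: 1.6
tcp_pos: [0.5202, 0.1254, 0.1199]
ee_rot: [[-0.001, -0.081, -0.997], [-0.0, -0.997, 0.081], [-1.0, 0.0, 0.001]]
wrist_force: [-0.2, -0.4, 0.9]
gripper_width: 0.008
```

```bash
python3 g.py .522 .1235 .075 -94.59; python3 - <<'E'
from station import r
from h import *
for n in("side","top"):
    c=r.get_calibration(n);p,d=r.capture(n);pickle.dump((p,d,c),open(n+"1.pkl","wb"))
    q=proj(c,[r.sense()["tcp_pos"]])[0];print(n,q);u,v=q.astype(int)
    k=p[max(0,v-60):v+40,max(0,u-70):u+70];cv2.imwrite(f"pics/{n}1.png",cv2.resize(k,None,fx=5,fy=5,interpolation=cv2.INTER_CUBIC))
E
```

```text
t 1.6 tcp [0.5202 0.1254 0.1199] F [-0.23 -0.41  0.89] tool-y ang -94.65 w 0.008
shift cm [ 4.49  0.17 -0.19] rot [-0.01  0.01 -0.  ]
side [314.59203439 212.46128979]
top [277.57243906 204.37893778]
```

View pics/side1.png

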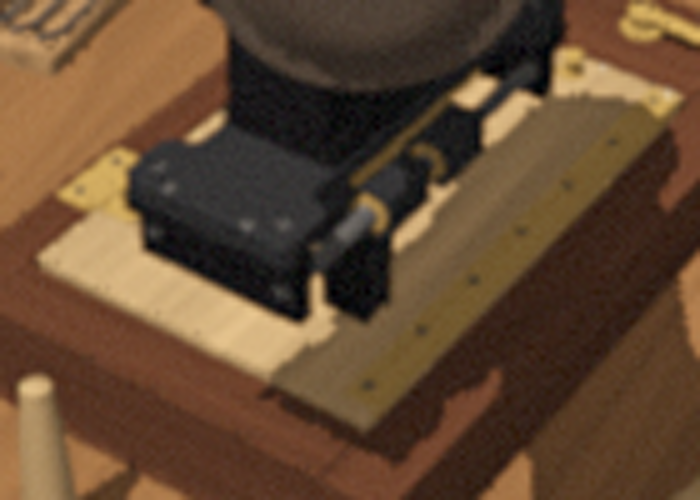

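View pics/top1.png

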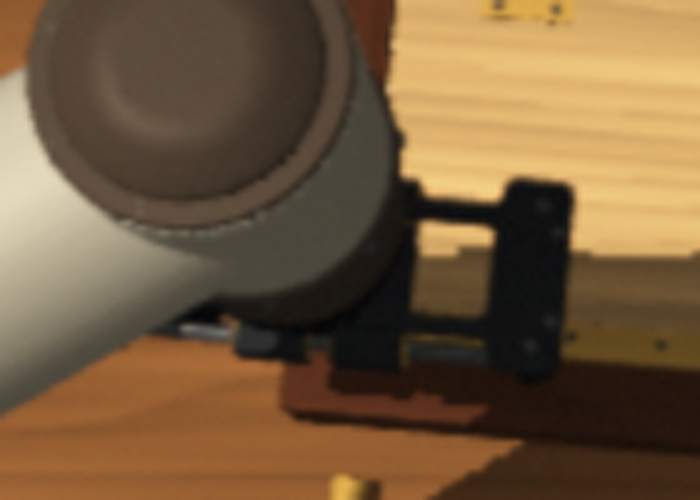

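The side view shows the shut fingertips at about (313,216), close to the predicted (315,212), above the strip's left end. I'll go down in steps.

Call:
play_rows(plan=[[[1.5,0.1,-0.1,0,0,0],[3,0.17,-0.19,0,0,0],[4.4,0.17,-0.19,0,0,0],[5,0.17,-0.19,0,0,0],[5,0.17,-0.19,0,0,0]]])

```text
time_s: 2.33
tcp_pos: [0.522, 0.1237, 0.0696]
ee_rot: [[-0.001, -0.08, -0.997], [-0.001, -0.997, 0.08], [-1.0, 0.001, 0.001]]
wrist_force: [-0.5, -0.1, 0.9]
gripper_width: 0.011
```

```bash
python3 g.py .522 .1235 .064 -94.59
```

```text
t 2.33 tcp [0.522  0.1237 0.0696] F [-0.49 -0.06  0.89] tool-y ang -94.59 w 0.011
shift cm [0.56 0.02 0.  ] rot [ 0.    0.01 -0.01]
```

Call:
play_rows(plan=[[[0.2,0,0,0,0,0],[0.3,0,0,0,0,0],[0.3,0,0,0,0,0]]])

```text
time_s: 2.7
tcp_pos: [0.5224, 0.1239, 0.0675]
ee_rot: [[0.0, -0.08, -0.997], [0.0, -0.997, 0.08], [-1.0, -0.0, -0.0]]
wrist_force: [-1.4, 0.2, 0.4]
gripper_width: 0.001
```

Call:
play_rows(plan=[[[0.1,0,0,0,0,0],[0.1,0,0,0,0,0]]])

```text
time_s: 2.95
tcp_pos: [0.5223, 0.1239, 0.0663]
ee_rot: [[0.0, -0.08, -0.997], [0.0, -0.997, 0.08], [-1.0, -0.0, -0.0]]
wrist_force: [0.2, 0.3, 0.1]
gripper_width: 0.007
```

Call:
play_rows(plan=[[[0.05,0,0,0,0,0],[0.05,0,0,0,0,0]]])

```text
time_s: 3.2
tcp_pos: [0.5223, 0.1239, 0.0658]
ee_rot: [[-0.0, -0.08, -0.997], [-0.0, -0.997, 0.08], [-1.0, 0.0, 0.0]]
wrist_force: [-0.3, -0.4, 0.6]
gripper_width: 0.003
```

Call:
play_rows(plan=[[[0.05,0,0,0,0,0],[0.05,0,0,0,0,0]]])

```text
time_s: 3.45
tcp_pos: [0.5223, 0.1239, 0.0653]
ee_rot: [[-0.0, -0.08, -0.997], [-0.0, -0.997, 0.08], [-1.0, 0.0, 0.0]]
wrist_force: [-0.5, 0.6, -0.4]
gripper_width: 0.005
```

Call:
play_rows(plan=[[[0.05,0,0,0,0,0],[0.05,0,0,0,0,0]]])

```text
time_s: 3.7
tcp_pos: [0.5223, 0.1239, 0.0648]
ee_rot: [[-0.0, -0.08, -0.997], [-0.0, -0.997, 0.08], [-1.0, 0.0, 0.0]]
wrist_force: [0.1, 0.4, 0.4]
gripper_width: 0.003
```

Call:
play_rows(plan=[[[0.05,0,0,0,0,0],[0.05,0,0,0,0,0]]])

```text
time_s: 3.95
tcp_pos: [0.5223, 0.1239, 0.0643]
ee_rot: [[-0.0, -0.08, -0.997], [-0.0, -0.997, 0.08], [-1.0, 0.0, 0.0]]
wrist_force: [-0.1, 0.5, 0.1]
gripper_width: 0.005
```

Call:
play_rows(plan=[[[0.04,0,0,0,0,0],[0.04,0,0,0,0,0]]])

```text
time_s: 4.2
tcp_pos: [0.5223, 0.1239, 0.064]
ee_rot: [[0.0, -0.08, -0.997], [0.0, -0.997, 0.08], [-1.0, -0.0, -0.0]]
wrist_force: [-0.7, 0.7, -0.2]
gripper_width: 0.008
```

Call:
play_rows(plan=[[[0.04,0,0,0,0,0],[0.04,0,0,0,0,0]]])

```text
time_s: 4.45
tcp_pos: [0.5223, 0.1239, 0.0636]
ee_rot: [[0.0, -0.08, -0.997], [0.0, -0.997, 0.08], [-1.0, -0.0, -0.0]]
wrist_force: [0.0, -0.5, 0.9]
gripper_width: -0.0
```

Call:
play_rows(plan=[[[0.04,0,0,0,0,0],[0.04,0,0,0,0,0]]])

```text
time_s: 4.7
tcp_pos: [0.5224, 0.1239, 0.0632]
ee_rot: [[0.0, -0.08, -0.997], [0.0, -0.997, 0.08], [-1.0, -0.0, -0.0]]
wrist_force: [-0.7, -0.1, 1.5]
gripper_width: 0.006
```

Call:
play_rows(plan=[[[0.03,0,0,0,0,0],[0.03,0,0,0,0,0]]])

```text
time_s: 4.95
tcp_pos: [0.5224, 0.1239, 0.0629]
ee_rot: [[0.0, -0.08, -0.997], [0.0, -0.997, 0.08], [-1.0, -0.0, -0.0]]
wrist_force: [-0.3, -0.6, 2.2]
gripper_width: 0.001
```

Call:
play_rows(plan=[[[0,0,0,0,0,0]]])

```text
time_s: 5.08
tcp_pos: [0.5224, 0.1239, 0.0629]
ee_rot: [[0.0, -0.08, -0.997], [0.0, -0.997, 0.08], [-1.0, -0.0, -0.0]]
wrist_force: [-0.7, 0.1, 2.0]
gripper_width: 0.009
```

Call:
play_rows(plan=[[[0,0,0,0,0,0]]])

```text
time_s: 5.2
tcp_pos: [0.5223, 0.1239, 0.0629]
ee_rot: [[0.0, -0.08, -0.997], [0.0, -0.997, 0.08], [-1.0, -0.0, -0.0]]
wrist_force: [-0.3, 0.0, 2.4]
gripper_width: 0.009
```

Contact is at z ≈ 0.064 as specified, with a force of about 2 N. Starting the stroke along tool +y.

Call:
play_rows(plan=[[[0,0.3,0,0,0,0],[0,0.8,0,0,0,0],[0,1.3,0,0,0,0],[0,1.8,0,0,0,0],[0,2.3,0,0,0,0]]])

```text
time_s: 5.82
tcp_pos: [0.5206, 0.1006, 0.0629]
ee_rot: [[0.0, -0.08, -0.997], [0.0, -0.997, 0.08], [-1.0, -0.0, -0.0]]
wrist_force: [-0.5, 1.3, 2.5]
gripper_width: 0.003
```

Call:
play_rows(plan=[[[0,0.5,0,0,0,0],[0,1,0,0,0,0],[0,1.5,0,0,0,0],[0,2,0,0,0,0],[0,2.5,0,0,0,0]]])

```text
time_s: 6.45
tcp_pos: [0.5185, 0.0757, 0.0629]
ee_rot: [[0.0, -0.08, -0.997], [0.0, -0.997, 0.08], [-1.0, -0.0, -0.0]]
wrist_force: [0.8, 1.7, 2.1]
gripper_width: 0.005
```

Call:
play_rows(plan=[[[0,0.5,0,0,0,0],[0,1,0,0,0,0],[0,1.5,0,0,0,0],[0,2,0,0,0,0],[0,2.5,0,0,0,0]]])

```text
time_s: 7.08
tcp_pos: [0.5164, 0.0508, 0.0628]
ee_rot: [[0.0, -0.08, -0.997], [0.0, -0.997, 0.08], [-1.0, -0.0, -0.0]]
wrist_force: [0.0, 1.9, 2.9]
gripper_width: 0.006
```

Call:
play_rows(plan=[[[0,0.5,0,0,0,0],[0,1,0,0,0,0],[0,1.5,0,0,0,0],[0,2,0,0,0,0],[0,2.5,0,0,0,0]]])

```text
time_s: 7.7
tcp_pos: [0.5144, 0.0259, 0.0628]
ee_rot: [[-0.0, -0.08, -0.997], [-0.0, -0.997, 0.08], [-1.0, 0.0, 0.0]]
wrist_force: [-0.2, 1.4, 3.3]
gripper_width: 0.006
```

Call:
play_rows(plan=[[[0,0.5,0,0,0,0],[0,1,0,0,0,0],[0,1.5,0,0,0,0],[0,2,0,0,0,0],[0,2.5,0,0,0,0]]])

```text
time_s: 8.32
tcp_pos: [0.5124, 0.0009, 0.0628]
ee_rot: [[-0.0, -0.08, -0.997], [-0.0, -0.997, 0.08], [-1.0, 0.0, 0.0]]
wrist_force: [0.1, 2.2, 2.6]
gripper_width: 0.006
```

Call:
play_rows(plan=[[[-0.01,0.5,0,0,0,0],[-0.02,1,0,0,0,0],[-0.02,1.5,0,0,0,0],[-0.02,2,0,0,0,0],[-0.02,2.5,0,0,0,0]]])

```text
time_s: 8.95
tcp_pos: [0.5104, -0.024, 0.063]
ee_rot: [[-0.0, -0.08, -0.997], [-0.0, -0.997, 0.08], [-1.0, 0.0, 0.0]]
wrist_force: [0.1, 1.0, 2.4]
gripper_width: 0.005
```

Call:
play_rows(plan=[[[0,0.5,0,0,0,0],[0,1,0,0,0,0],[0,1.5,0,0,0,0],[0,2,0,0,0,0],[0,2.5,0,0,0,0]]])

```text
time_s: 9.57
tcp_pos: [0.5084, -0.0489, 0.063]
ee_rot: [[-0.0, -0.08, -0.997], [-0.0, -0.997, 0.08], [-1.0, 0.0, 0.0]]
wrist_force: [0.4, 0.8, 2.4]
gripper_width: 0.005
```

Call:
play_rows(plan=[[[0,0.5,0,0,0,0],[0,1,0,0,0,0],[0,1.5,0,0,0,0],[0,2,0,0,0,0],[0,2.5,0,0,0,0]]])

```text
time_s: 10.2
tcp_pos: [0.5064, -0.0738, 0.063]
ee_rot: [[-0.0, -0.08, -0.997], [0.0, -0.997, 0.08], [-1.0, -0.0, 0.0]]
wrist_force: [0.8, 0.8, 2.6]
gripper_width: 0.006
```

Call:
play_rows(plan=[[[0,0.5,0,0,0,0],[0,1,0,0,0,0],[0,1.5,0,0,0,0],[0,2,0,0,0,0],[0,2.5,0,0,0,0]]])

```text
time_s: 10.82
tcp_pos: [0.5044, -0.0988, 0.063]
ee_rot: [[-0.0, -0.08, -0.997], [-0.0, -0.997, 0.08], [-1.0, 0.0, 0.0]]
wrist_force: [0.5, 1.8, 2.0]
gripper_width: 0.004
```

Call:
play_rows(plan=[[[0,0.5,0,0,0,0],[0,1,0,0,0,0],[0,1.5,0,0,0,0],[0,2,0,0,0,0],[0,2.5,0,0,0,0]]])

```text
time_s: 11.45
tcp_pos: [0.5023, -0.1237, 0.063]
ee_rot: [[-0.0, -0.08, -0.997], [-0.0, -0.997, 0.08], [-1.0, 0.0, 0.0]]
wrist_force: [-0.6, 1.8, 2.7]
gripper_width: 0.004
```

Call:
play_rows(plan=[[[0,0.5,0,0,0,0],[0,1,0,0,0,0],[0,1.5,0,0,0,0],[0,2,0,0,0,0],[0,2.4,0,0,0,0]]])

```text
time_s: 12.08
tcp_pos: [0.5004, -0.1476, 0.063]
ee_rot: [[-0.0, -0.08, -0.997], [-0.0, -0.997, 0.08], [-1.0, 0.0, 0.0]]
wrist_force: [0.6, 1.3, 2.2]
gripper_width: 0.001
```

Call:
play_rows(plan=[[[0,0,0,0,0,0]]])

```text
time_s: 12.2
tcp_pos: [0.5003, -0.1477, 0.063]
ee_rot: [[-0.0, -0.08, -0.997], [-0.0, -0.997, 0.08], [-1.0, 0.0, 0.0]]
wrist_force: [-0.5, -1.1, 1.5]
gripper_width: 0.004
```

The stroke is done from end to end at about 2–3 N. Next I lift and go round behind the knob with the finger face square to the mid-swing direction.

Call:
play_rows(plan=[[[-1,0,0,0,0,0],[-3,0,0,0,0,0],[-5,0,0,0,0,0],[-5,0,0,0,0,0]]])

```text
time_s: 12.7
tcp_pos: [0.5014, -0.1472, 0.1146]
ee_rot: [[0.004, -0.08, -0.997], [-0.0, -0.997, 0.08], [-1.0, -0.0, -0.004]]
wrist_force: [-0.0, 0.3, -0.2]
gripper_width: 0.005
```

```bash
python3 g.py .464 -.212 .113 -50.4
```

```text
t 12.7 tcp [ 0.5014 -0.1472  0.1146] F [-0.05  0.35 -0.24] tool-y ang -94.58 w 0.005
shift cm [0.15 6.76 3.22] rot [-4.42 -0.02 -0.01]
```

Call:
play_rows(plan=[[[0,1.4,0.7,-0.9,0,0],[0,2.8,1.4,-1.8,0,0],[0,4.2,2,-2.7,0,0],[0,5.6,2.6,-3.6,0,0],[0.15,6.76,3.22,-4.42,0,0]]])

```text
time_s: 13.32
tcp_pos: [0.462, -0.2123, 0.1105]
ee_rot: [[-0.002, 0.641, -0.768], [0.0, -0.768, -0.641], [-1.0, -0.002, 0.001]]
wrist_force: [0.5, 0.6, 0.9]
gripper_width: 0.009
```

Call:
play_rows(plan=[[[0,0,0,0,0,0],[0,0,0,0,0,0],[0,0,0,0,0,0]]])

```text
time_s: 13.7
tcp_pos: [0.4632, -0.2116, 0.1114]
ee_rot: [[-0.0, 0.637, -0.771], [0.0, -0.771, -0.637], [-1.0, -0.0, 0.0]]
wrist_force: [-0.1, 0.2, -0.4]
gripper_width: 0.008
```

```bash
python3 g.py .464 -.212 .077 -50.4;  python3 - <<'E'
from station import r
from h import *
for n in("side","top"):
    c=r.get_calibration(n);p,d=r.capture(n);pickle.dump((p,d,c),open(n+"2.pkl","wb"))
    u,v=(390,165) if n=="side" else (419,200)
    k=p[max(0,v-50):v+50,max(0,u-70):u+70];cv2.imwrite(f"pics/{n}2.png",cv2.resize(k,None,fx=5,fy=5,interpolation=cv2.INTER_CUBIC))
E
```

```text
t 13.7 tcp [ 0.4632 -0.2116  0.1114] F [-0.13  0.24 -0.44] tool-y ang -50.42 w 0.008
shift cm [ 3.44  0.08 -0.04] rot [-0.  0.  0.]
```

View pics/side2.png

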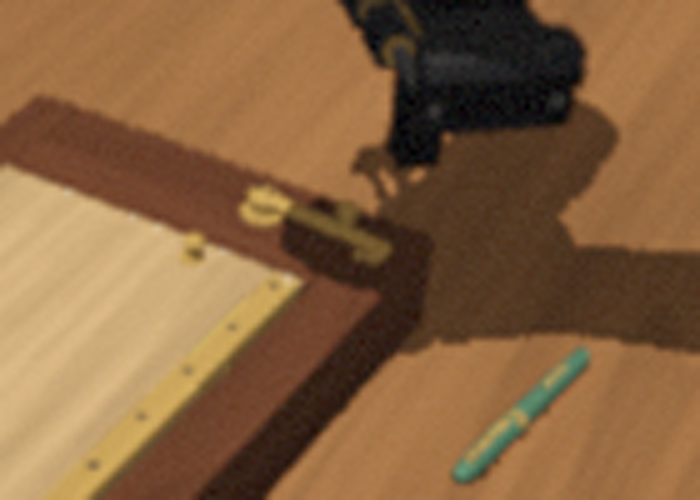

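View pics/top2.png

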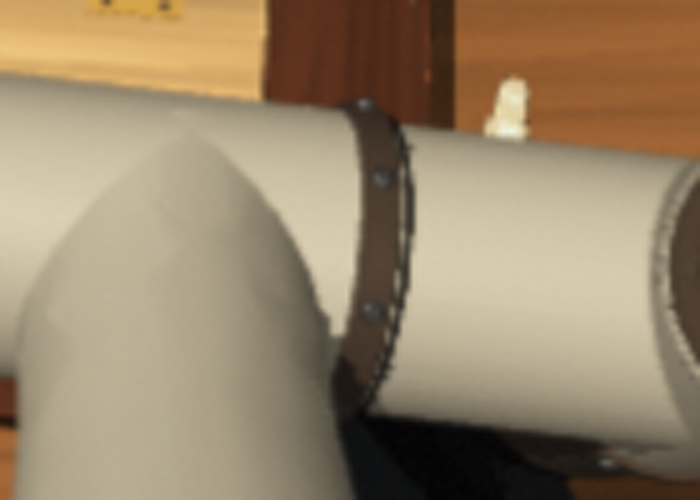

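The side view shows the fingertips to the right and in front of the knob (knob at crop (347,212)), with the hook undisturbed. The arm hides the top view. I'll descend.

Call:
play_rows(plan=[[[1.5,0,0,0,0,0],[3,0,0,0,0,0],[3.4,0,0,0,0,0],[3.4,0,0,0,0,0]]])

```text
time_s: 14.3
tcp_pos: [0.4627, -0.212, 0.0768]
ee_rot: [[-0.001, 0.638, -0.77], [0.0, -0.77, -0.638], [-1.0, -0.001, 0.001]]
wrist_force: [0.2, -0.2, -0.1]
gripper_width: 0.006
```

```bash
cat > path.py <<'E'
import numpy as np
from station import r
s=r.sense();R=s["ee_rot"];p=s["tcp_pos"];print(p)
C=np.array([.535,-.199]);ux=np.array([.9968,-.08]);uy=np.array([.08,.9968]);n=np.array([.77,.637])
for t in [.06,.2,.4,.6,.8,1,1.2,1.4,1.5,1.55,1.6,1.65]:
    k=C+.05*(-ux*np.cos(t)+uy*np.sin(t)); f=k-n*.0145
    d=np.r_[f,.077]-p
    print(t,np.round(k,4),"f",np.round(f,4),np.round(R.T@d*100,2))
E
python3 path.py
```

```text
[ 0.46270195 -0.21203909  0.07684904]
0.06 [ 0.4855 -0.192 ] f [ 0.4743 -0.2013] [-0.02 -0.09 -1.58]
0.2 [ 0.4869 -0.1852] f [ 0.4758 -0.1944] [-0.02 -0.52 -2.13]
0.4 [ 0.4907 -0.1759] f [ 0.4795 -0.1851] [-0.02 -1.   -3.01]
0.6 [ 0.4961 -0.1676] f [ 0.485  -0.1768] [-0.02 -1.3  -3.96]
0.8 [ 0.5031 -0.1605] f [ 0.492  -0.1697] [-0.02 -1.4  -4.96]
1 [ 0.5114 -0.1549] f [ 0.5003 -0.1641] [-0.02 -1.3  -5.95]
1.2 [ 0.5207 -0.1511] f [ 0.5095 -0.1603] [-0.02 -1.   -6.9 ]
1.4 [ 0.5305 -0.1492] f [ 0.5193 -0.1584] [-0.02 -0.52 -7.78]
1.5 [ 0.5355 -0.149 ] f [ 0.5243 -0.1582] [-0.02 -0.22 -8.18]
1.55 [ 0.538  -0.1491] f [ 0.5268 -0.1583] [-0.02 -0.05 -8.36]
1.6 [ 0.5405 -0.1493] f [ 0.5293 -0.1585] [-0.02  0.12 -8.54]
1.65 [ 0.5429 -0.1496] f [ 0.5318 -0.1589] [-0.02  0.31 -8.71]
```

Call:
play_rows(plan=[[[0,-0.05,-0.8,0,0,0],[0,-0.1,-1.6,0,0,0],[0,-0.3,-1.9,0,0,0],[0,-0.5,-2.2,0,0,0],[0,-0.75,-2.6,0,0,0]]])

```text
time_s: 14.92
tcp_pos: [0.4783, -0.1895, 0.0776]
ee_rot: [[0.0, 0.637, -0.77], [-0.0, -0.77, -0.637], [-1.0, 0.0, -0.0]]
wrist_force: [-0.2, -1.1, 0.2]
gripper_width: 0.004
```

Call:
play_rows(plan=[[[0,-0.25,-0.4,0,0,0],[0,-0.4,-0.9,0,0,0],[0,-0.55,-1.35,0,0,0],[0,-0.6,-1.85,0,0,0],[0,-0.65,-2.35,0,0,0]]])

```text
time_s: 15.55
tcp_pos: [0.4924, -0.1694, 0.0774]
ee_rot: [[-0.0, 0.637, -0.77], [0.0, -0.77, -0.637], [-1.0, -0.0, 0.0]]
wrist_force: [-0.8, -0.4, 0.1]
gripper_width: 0.006
```

```bash
python3 path.py;  python3 - <<'E'
from station import r
from h import *
for n in("side",):
    c=r.get_calibration(n);p,d=r.capture(n)
    u,v=(380,170)
    k=p[max(0,v-50):v+50,max(0,u-70):u+70];cv2.imwrite(f"pics/{n}3.png",cv2.resize(k,None,fx=5,fy=5,interpolation=cv2.INTER_CUBIC))
E
```

```text
[ 0.49238638 -0.16942631  0.07744793]
0.06 [ 0.4855 -0.192 ] f [ 0.4743 -0.2013] [0.05 1.3  3.42]
0.2 [ 0.4869 -0.1852] f [ 0.4758 -0.1944] [0.05 0.87 2.87]
0.4 [ 0.4907 -0.1759] f [ 0.4795 -0.1851] [0.05 0.39 2.  ]
0.6 [ 0.4961 -0.1676] f [ 0.485  -0.1768] [0.04 0.09 1.04]
0.8 [ 0.5031 -0.1605] f [ 0.492  -0.1697] [ 0.04 -0.01  0.05]
1 [ 0.5114 -0.1549] f [ 0.5003 -0.1641] [ 0.04  0.1  -0.94]
1.2 [ 0.5207 -0.1511] f [ 0.5095 -0.1603] [ 0.04  0.39 -1.9 ]
1.4 [ 0.5305 -0.1492] f [ 0.5193 -0.1584] [ 0.04  0.87 -2.77]
1.5 [ 0.5355 -0.149 ] f [ 0.5243 -0.1582] [ 0.04  1.17 -3.17]
1.55 [ 0.538  -0.1491] f [ 0.5268 -0.1583] [ 0.04  1.34 -3.36]
1.6 [ 0.5405 -0.1493] f [ 0.5293 -0.1585] [ 0.04  1.51 -3.54]
1.65 [ 0.5429 -0.1496] f [ 0.5318 -0.1589] [ 0.04  1.7  -3.71]
```

View pics/side3.png

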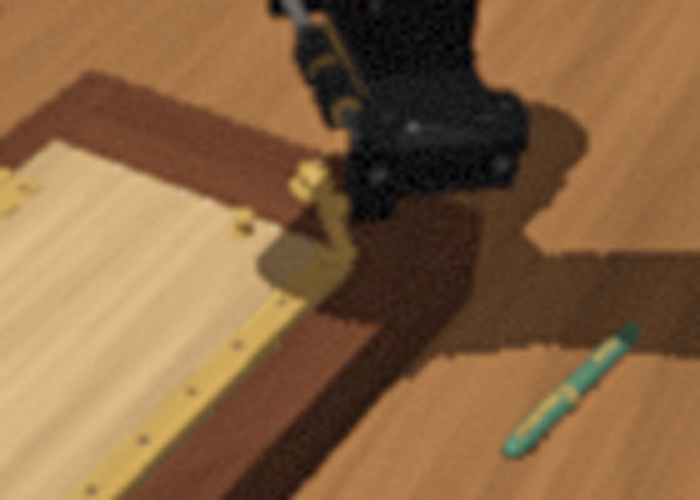

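The hook is about halfway round, with its tip at crop (345,260). I'll continue.

Call:
play_rows(plan=[[[0,0.05,-0.45,0,0,0],[0,0.1,-0.9,0,0,0],[0,0.22,-1.35,0,0,0],[0,0.37,-1.8,0,0,0],[0,0.58,-2.25,0,0,0]]])

```text
time_s: 16.23
tcp_pos: [0.5135, -0.1597, 0.0775]
ee_rot: [[-0.0, 0.637, -0.77], [0.0, -0.77, -0.637], [-1.0, -0.0, 0.0]]
wrist_force: [-1.0, -0.7, 0.0]
gripper_width: 0.005
```

Call:
play_rows(plan=[[[0,0.15,-0.25,0,0,0],[0,0.3,-0.5,0,0,0],[0,0.4,-0.65,0,0,0],[0,0.5,-0.8,0,0,0],[0,0.6,-0.9,0,0,0]]])

```text
time_s: 16.85
tcp_pos: [0.5241, -0.1587, 0.0775]
ee_rot: [[0.0, 0.637, -0.77], [0.0, -0.77, -0.637], [-1.0, -0.0, -0.0]]
wrist_force: [0.2, -0.8, 0.4]
gripper_width: 0.002
```

```bash
python3 path.py|grep -v "^0\|^1 ";  python3 - <<'E'
from station import r
from h import *
for n in("side",):
    c=r.get_calibration(n);p,d=r.capture(n)
    u,v=(380,170)
    k=p[max(0,v-50):v+50,max(0,u-70):u+70];cv2.imwrite(f"pics/{n}4.png",cv2.resize(k,None,fx=5,fy=5,interpolation=cv2.INTER_CUBIC))
E
```

```text
[ 0.52405618 -0.15869982  0.07751262]
1.2 [ 0.5207 -0.1511] f [ 0.5095 -0.1603] [ 0.05 -0.8   1.23]
1.4 [ 0.5305 -0.1492] f [ 0.5193 -0.1584] [ 0.05 -0.32  0.35]
1.5 [ 0.5355 -0.149 ] f [ 0.5243 -0.1582] [ 0.05 -0.02 -0.05]
1.55 [ 0.538  -0.1491] f [ 0.5268 -0.1583] [ 0.05  0.15 -0.24]
1.6 [ 0.5405 -0.1493] f [ 0.5293 -0.1585] [ 0.05  0.32 -0.41]
1.65 [ 0.5429 -0.1496] f [ 0.5318 -0.1589] [ 0.05  0.5  -0.58]
```

View pics/side4.png

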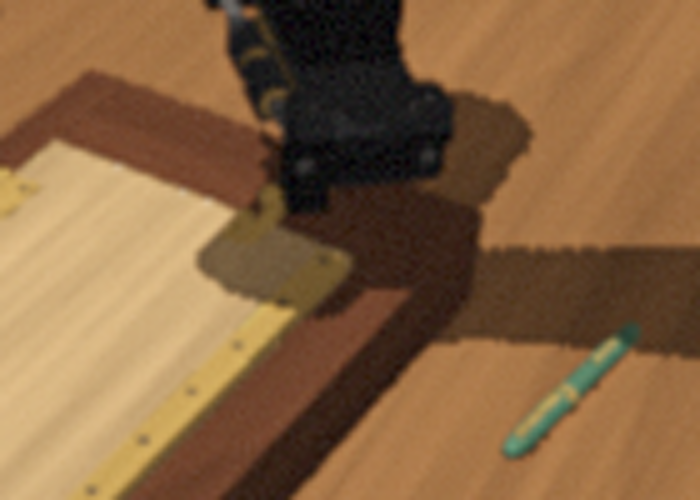

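Call:
play_rows(plan=[[[0,0.05,-0.08,0,0,0],[0,0.1,-0.16,0,0,0],[0,0.1,-0.16,0,0,0]]])

```text
time_s: 17.27
tcp_pos: [0.5248, -0.1586, 0.0773]
ee_rot: [[-0.002, 0.637, -0.771], [-0.0, -0.771, -0.637], [-1.0, -0.001, 0.002]]
wrist_force: [-4.5, -0.8, 2.4]
gripper_width: 0.002
```

Call:
play_rows(plan=[[[0,0.05,-0.05,0,0,0],[0,0.1,-0.1,0,0,0],[0,0.1,-0.1,0,0,0]]])

```text
time_s: 17.65
tcp_pos: [0.5259, -0.159, 0.0772]
ee_rot: [[-0.003, 0.637, -0.771], [-0.0, -0.771, -0.637], [-1.0, -0.002, 0.003]]
wrist_force: [-4.6, -2.8, 1.7]
gripper_width: -0.001
```

Call:
play_rows(plan=[[[0,0.05,-0.05,0,0,0],[0,0.08,-0.08,0,0,0],[0,0.08,-0.08,0,0,0]]])

```text
time_s: 18.02
tcp_pos: [0.5268, -0.1593, 0.0771]
ee_rot: [[-0.004, 0.637, -0.771], [-0.0, -0.771, -0.637], [-1.0, -0.002, 0.003]]
wrist_force: [-5.2, -3.4, 1.0]
gripper_width: 0.007
```

Call:
play_rows(plan=[[[0,0.05,-0.08,0,0,0],[0,0.08,-0.13,0,0,0],[0,0.08,-0.13,0,0,0]]])

```text
time_s: 18.4
tcp_pos: [0.5269, -0.1592, 0.077]
ee_rot: [[-0.007, 0.637, -0.771], [-0.0, -0.771, -0.637], [-1.0, -0.004, 0.005]]
wrist_force: [-7.3, -4.1, 2.7]
gripper_width: 0.004
```

Call:
play_rows(plan=[[[0,0,0,0,0,0],[0,0,0,0,0,0]]])

```text
time_s: 18.65
tcp_pos: [0.527, -0.1593, 0.077]
ee_rot: [[-0.006, 0.637, -0.771], [-0.0, -0.771, -0.637], [-1.0, -0.004, 0.005]]
wrist_force: [-6.7, -3.9, 2.1]
gripper_width: 0.006
```

```bash
python3 g.py; python3 - <<'E'
from station import r
from h import *
for n in("side",):
    c=r.get_calibration(n);p,d=r.capture(n)
    u,v=(370,165)
    k=p[max(0,v-30):v+30,max(0,u-40):u+40];cv2.imwrite(f"pics/{n}5.png",cv2.resize(k,None,fx=9,fy=9,interpolation=cv2.INTER_CUBIC))
E
```

```text
t 18.65 tcp [ 0.527  -0.1593  0.077 ] F [-6.75 -3.92  2.14] tool-y ang -50.44 w 0.006
```

View pics/side5.png

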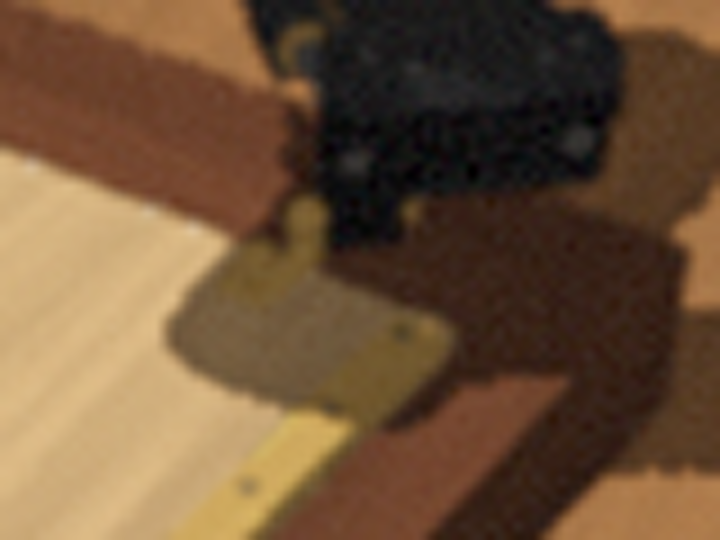

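The push now stalls firmly: the TCP stays at x = 0.527 while the force climbs to about 8 N. I'll back straight off, rise, and clear the view to check.

Call:
play_rows(plan=[[[0,0,0.3,0,0,0],[0,0,0.8,0,0,0],[0,0,1.8,0,0,0],[-1,0,2.8,0,0,0],[-4,0,3,0,0,0]]])

```text
time_s: 19.32
tcp_pos: [0.5051, -0.1781, 0.1172]
ee_rot: [[-0.003, 0.637, -0.771], [0.0, -0.771, -0.637], [-1.0, -0.002, 0.002]]
wrist_force: [0.3, -0.8, 1.0]
gripper_width: 0.002
```

Call:
play_rows(plan=[[[-4,0,0,0,0,0],[-8,2,3,0,0,0],[-10,6,5,0,0,0],[-12,11,6,0,0,0],[-12,16,8,0,0,0]]])

```text
time_s: 19.95
tcp_pos: [0.5486, -0.3539, 0.2413]
ee_rot: [[0.006, 0.638, -0.77], [-0.003, -0.77, -0.638], [-1.0, 0.006, -0.003]]
wrist_force: [1.0, 0.2, -0.4]
gripper_width: 0.002
```

Call:
play_rows(plan=[[[0,4,2,0,0,0],[0,8,4,0,0,0],[0,12,5,0,0,0],[0,12,5,0,0,0]]])

```text
time_s: 20.45
tcp_pos: [0.5847, -0.4788, 0.2358]
ee_rot: [[-0.001, 0.635, -0.772], [0.001, -0.772, -0.635], [-1.0, -0.001, 0.0]]
wrist_force: [-0.7, 0.1, -0.2]
gripper_width: 0.008
```

```bash
python3 g.py; python3 - <<'E'
from station import r
from h import *
for n in("side","top"):
    c=r.get_calibration(n);p,d=r.capture(n);pickle.dump((p,d,c),open(n+"6.pkl","wb"));cv2.imwrite(f"pics/{n}6f.png",p)
    u,v=(370,165) if n=="side" else (405,205)
    k=p[max(0,v-30):v+30,max(0,u-40):u+40];cv2.imwrite(f"pics/{n}6.png",cv2.resize(k,None,fx=9,fy=9,interpolation=cv2.INTER_CUBIC))
E
```

```text
t 20.45 tcp [ 0.5847 -0.4788  0.2358] F [-0.66  0.06 -0.21] tool-y ang -50.57 w 0.008
```

View pics/side6.png

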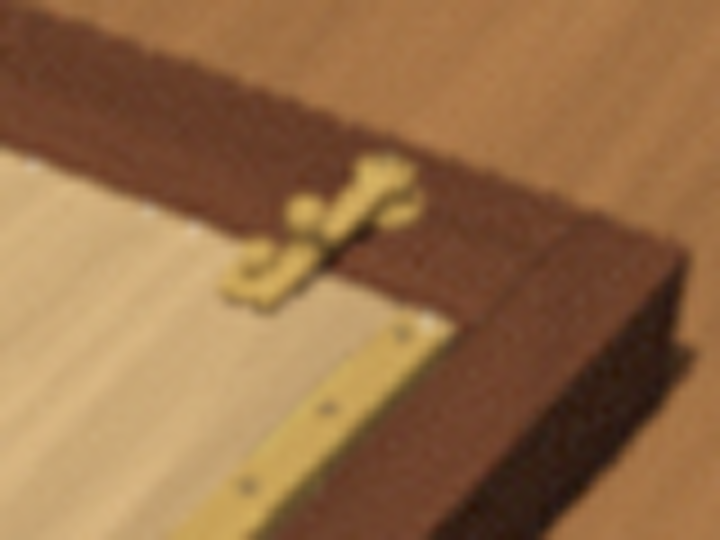

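View pics/top6.png

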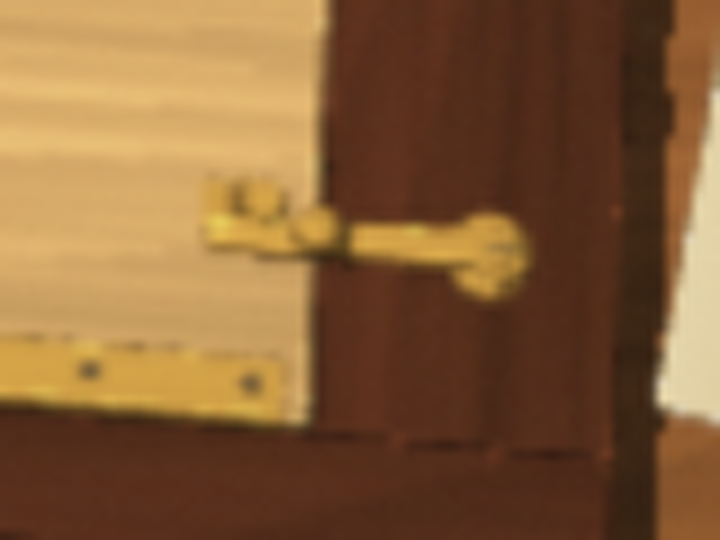

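View pics/top6f.png

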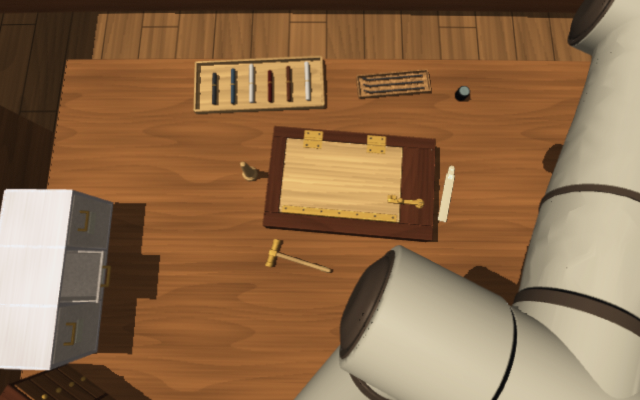

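The stud at top crop (263,198) now sits in the hook's bend, and the bystanders lie where they were. I'll measure the knob's offset from the stud.

```bash
python3 - <<'E'
from h import *
c=load("top6")[2];c2=load("side6")[2]
t=lambda q:np.array(q,float)/9+[365,175]-.44
s=lambda q:np.array(q,float)/9+[330,135]-.44
ux=np.array([.9968,-.08]);uy=np.array([.08,.9968])
def show(n,c,f,st,kn,pv):
    S=onz(c,[f(st)],.0745)[0,:2];Kb=onz(c,[f(kn)],.086)[0,:2];P=onz(c,[f(pv)],.072)[0,:2]
    v=Kb-P;print(n,"knob-stud front/right mm",(Kb-S)@ux*1e3,(Kb-S)@uy*1e3,"r",np.hypot(*v)*1e3,"theta",np.arctan2(v@uy,-v@ux))
show("top",c,t,(263,196),(318,223),(491,255))
show("side",c2,s,(260,250),(303,206),(387,172))
# hook bar centreline in top view: slope between pivot and near tip at z .070
p=load("top6")[0]; hsv=cv2.cvtColor(p,cv2.COLOR_BGR2HSV)
m=(p[:,:,2]>140)
cols=range(403,414);L=[]
for u in cols:
    v=np.arange(195,210);w=np.clip(p[195:210,u,2].astype(float)-100,0,None);L.append([u,(w*v).sum()/w.sum()])
X=onz(c,L,.07)[:,:2];q=np.polyfit(X@uy,X@ux,1);print("bar slope-> theta",np.pi/2+np.arctan(q[0]));print(np.round(L,1).tolist())
E
```

```text
top knob-stud front/right mm -8.152189024887656 -12.220782255227292 r 47.902480912939744 theta 1.6049914478996024
side knob-stud front/right mm -6.603761191637091 -11.072165556377847 r 47.836148897904955 theta 1.6074832135051813
bar slope-> theta 1.5610537571948635
[[403.0, 200.9], [404.0, 201.2], [405.0, 201.2], [406.0, 201.2], [407.0, 201.3], [408.0, 201.4], [409.0, 201.5], [410.0, 201.5], [411.0, 201.6], [412.0, 201.7], [413.0, 201.8]]
```

```bash
python3 -c "
from station import r
print(r.finish_job())"
```

```text
the job is handed in; nothing more can be done
None
```

I ran the shut fingertips along the whole strip, then pushed the hook round by its knob until it stopped at the stud. I handed the job in at about 20.6 s.

- **Strip:** The stroke ran along the centre line from the left end to about 2 mm past the right end. The wrist force read about 2–3 N (highest 3.3 N, noise about 0.7 N), and the lid gave about 1 mm. I felt no proud pin, but the force was only read about every 25 mm, so a small one could have been missed.
- **Hook:** It moved freely, then met a firm stop at about 8 N. After I backed off, the hook angle measured 1.56 rad along its bar and about 1.61 rad from pivot to knob. Home is 1.55 rad, so these agree within measuring error. The knob sat 6.6–8.2 mm in front of the stud and 11–12 mm to its right, against the 7 and 12 mm given.
- **Before handing in:** The robot was clear of everything. The pictures show the hook round the stud, the lid shut, and the hammer, mandrel and folder where they lay. In that last top view the arm hid the pen. It was in view halfway through the push, and the gripper never went near it afterwards.

No check failed. Resistance of about 5 N began roughly 2 mm before the firm stop, so I pushed a little further until it stopped moving.

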